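# Show a mounted printing block to the inspection camera

### The job

First raise the fold-up inspection screen to 100 degrees from closed and let go of it. Then take the tallest of the three printing blocks out of the rack, leaving the two low ones standing in it, and hold it still in the air in front of the camera: right way up, engraved face square to the lens and centred on the lens's line of sight (the camera looks slightly downward), 15 cm from the lens. Finish while still holding it there; do not put it down.

Things in the scene. Friction and masses are not known exactly. Their poses are not given: they have to be found in the camera images.
- screen (a joint): opening angle (rad) of the fold-up screen: 0 closed flat, 1.745 is 100 degrees, stop at 2.3. Starts nearly closed. Stiff hinge (0.4 N m, some 3 N at the tab; stays where left) along the panel's far edge; the near edge rises. Panel 170 mm wide, 12 mm thick, reaching 120 mm from the hinge towards the robot.
- screen_hinge (a point): middle of the hinge line, 34 mm up, at the far edge of the screen's fixed base (126 mm deep, 170 mm wide, 30 mm high). The hinge line lies along this point's y; closed, the panel and tab lie towards its -x. This frame does not turn with the screen.
- screen_tab (a point): grip centre of the tab in the middle of the screen's free edge, 142 mm from the hinge line and 6 mm above it when closed. Tab: 36 mm wide (y), 10 mm thick (z), from 22 mm on the panel side of this point to 16 mm beyond it. Axes turn with the screen. Pinched across its 36 mm width from above, it pivots between the pads as the screen rises.
- tall_block: the printing block to show: wood with a metal plate engraved with a sprig on its +x face; 23 mm thick (x), 56 wide (y), 84 high (z), the tallest of the three; 0.1 to 0.2 kg. Origin: centre of its underside, z up. Stands loose in one of the rack's slots. Grip by its two narrow side edges (across y): only 13 mm is free between blocks.
- tall_block_face (a point): centre of the tall block's engraved face, 11.5 mm along block x and 42 mm above its underside; axes as the block
- tall_block_back (a point): centre of the tall block's plain wooden back, 11.5 mm along block -x and 42 mm above its underside; axes as the block
- low_block_a: low printing block, 23 x 56 x 60 mm, in another slot of the rack; origin at the centre of its underside; axes as the tall block's
- low_block_b: second low printing block, 23 x 56 x 60 mm, in the remaining slot; origin at the centre of its underside; axes as the tall block's
- rack: fixed wooden block rack, base 130 (x) x 84 (y) x 8 mm, origin at the centre of its underside. Four dividers (10 mm thick, 40 mm wide, 34 mm high over the worktop) leave three slots 26 mm wide, 36 mm apart along x. Blocks stand on the base, all with engraved faces towards rack +x, and lift straight up.
- lens (a point): centre of the inspection camera's front glass (lens barrel 35 mm across), 0.2 to 0.3 m above the worktop. The camera looks along this point's -x, roughly towards the robot and 3 to 15 degrees downward; y is level, z is the picture's up. A block shown squarely has its x, y, z parallel to these. Stand behind the lens on a 120 mm square foot; the camera must not be pushed.

How it is judged:
By the outcome, as a careful person would: the job done as asked, in the order asked, and still so for the second after the job is handed in, while the arm keeps its last pose, push and grip.
It also fails if it takes over 56 s, if anything falls off the work surface, if the arm or the gripper's body presses on something with over 40 N, if the wrist force passes 120 N, or if a joint passes its speed limit or range.

### The arm

A 6-joint arm with a two-finger parallel gripper is mounted at the origin on a cart in front of the work surface, level with it; the furniture and walls round the work are solid. World frame = base frame: x ahead of the robot, y to its left, z up, the work surface at z = 0. Lengths are in m, angles in rad, forces in N, time in s.
With the tool pointing down it reaches from about 0.35 to 0.8 m from the base axis. Payload 7.3 kg.
Tool frame: the origin (TCP) lies between the finger pads; the fingertips stand 8 mm ahead of it and the grasp point (between the pads) lies 11 mm behind it; z points along the fingers, y is the line along which they close (so a half turn about z gives the same grasp; the last joint's range is limited). The gripper opens to 85 mm and grips with 20 to 120 N. Pads are 22 mm wide; open, the fingers measure 114 mm over their backs; the gripper's body (76 mm by 85 mm) begins 54 mm behind the grasp point. The pads swing forward as they close: fully open they stand 13 mm farther back than shut.
Start: joints at [1.006, 0.342, 1.524, -0, 1.275, -0.146], TCP at [0.213, 0.48, 0.239] pointing down, gripper open.
Joint ranges: [-2.53, 2.53], [-0.77, 2.02], [0.04, 2.7], [-1, 4.14], [0.28, 2.66], [-3.11, 3.11]. Speed limits (rad/s): [2.57, 2.57, 3.14, 3.14, 3.14, 3.14].

### API

Orientations are given as a rotation vector (axis times angle).
In Python, from workcell import manip gives the robot as it stands.
- The arm moves only by the tool jog_arm, never from a script. Its argument "rows" is a list of rows, each a list of 3 entries, a list of its own where there are three numbers: the opening, from 0 (shut) to 1 (fully open), then the shift along the tool's x, y, z in units of 0.25 m (1.0 is 0.25 m), then the turn, a rotation vector about the tool's x, y, z in units of 60 degrees (1.0 is 60 degrees). In form: [[grip, [x, y, z], [wx, wy, wz]], ...]. A call has 1 to 20 rows; each row is the pose to reach, as a shift and turn from the pose commanded when the call began, along the tool's axes at that moment; what a row does not reach only later rows make up. A row lasts 1/12 s, in which the tool goes at most 41.7 mm and 7.16 degrees, less where a joint would pass 70% of its speed; a pose out of reach is approached as far as the arm can. A call with a number of a shift or a turn outside -1 to 1 is refused whole. A call with a gripper value outside its range is refused whole. The fingers move at their own pace and stop on an object; "force" is the grip in N (left out, the last holds). Time passes only in rows, so rows that repeat a pose let the fingers close. It gives the time, the measured TCP pose, the force, the opening and the grip force at its end, in the units of the state.
- manip.observe(): the state, without advancing time (a new reading comes with each control period).
- manip.capture(name): name is "side" or "top" or "wrist"; returns (picture, depth): 400x640x3 uint8, blue, green, red; 400x640 float32, m along the optical axis (not along the pixel's ray), 0 where there is no reading.
- manip.camera_model(name): a dict with "fx", "fy", "cx", "cy" (pixels), "dist_coeffs" ([k1, k2, p1, p2, k3] as OpenCV has them; the pictures are not rectified), "rvec" (rotation vector, rad) and "tvec" (3), from world to camera coordinates, as OpenCV has them; the wrist camera has in their place "mount" (4x4, takes a point from camera to tool coordinates, whose origin is the TCP and whose axes are the flange's). Camera axes: x right, y down, z forward; pixel columns grow to the right and rows downward; lengths in m; the calibration is good to about 2 mm. A picture is of the moment at which its call begins: read the wrist's pose just before it. camera_model takes no time and is no camera call.
- manip.finish_job(): hands the job in; it is judged then, once.
The state is a dict: "time_s": time; "q": joint angles; "qd": joint speeds; "effort": joint torques, N m; "tool_pos": TCP position; "eef_rot": TCP orientation; "force": force on the tool from outside, world axes, zero at the start; "moment": the same for the moment, N m; "width": opening from 0.0 (shut) to 1.0 (fully open); "gripper_force": force on a finger pad.
Only numpy, scipy, OpenCV 4.12 (cv2) and the standard library are available. Lean on these libraries where they do the work, as an engineer would, in place of code of your own. Each camera call takes 0.05 s, during which the arm holds its last target. There are 200 camera calls.

## Working session

There is one attempt and no reset: what is moved stays moved. The work goes in short steps, Python scripts to look and compute and a tool call to move; the robot and the scene stay as the last step left them, time stands still between calls to the robot, and variables do not carry over. Pictures are saved under pics/ and viewed, at most 10 in all, crops included, and the job is handed in when it is done.

Besides the shell and the picture viewer there is one more tool, called after ">>>" as name(argument=value, ...), one argument or row to a line, values as JSON. jog_arm: Moves the arm, as the interface text tells. Shifts and turns lie within -1 to 1; 1 stands for 0.25 m of shift or 60 degrees of turn. Its arguments: {"type":"object","properties":{"rows":{"type":"array","items":{"type":"array"}},"force":{"type":"number"}},"required":["rows"]}

```bash
mkdir -p pics
cat > h.py <<'E'
import numpy as np, cv2
from workcell import manip
from scipy.spatial.transform import Rotation as R
def cam(n):
    m=manip.camera_model(n)
    K=np.array([[m['fx'],0,m['cx']],[0,m['fy'],m['cy']],[0,0,1]]); return m,K,np.array(m['dist_coeffs'],float)
def shot(n):
    s=manip.observe(); p,d=manip.capture(n); np.savez(f'{n}.npz',p=p,d=d,pos=s['tool_pos'],rot=s['eef_rot']); return p,d
def cloud(n):
    "400x640x3 world points"
    z=np.load(f'{n}.npz'); d=z['d']; m,K,D=cam(n)
    v,u=np.mgrid[0:400,0:640]
    n_=cv2.undistortPoints(np.stack([u,v],-1).reshape(-1,1,2).astype(np.float64),K,D).reshape(400,640,2)
    P=np.dstack([n_[...,0]*d,n_[...,1]*d,d]).reshape(-1,3)
    if 'rvec' in m:
        Rm=cv2.Rodrigues(np.array(m['rvec'],float))[0]; W=(P-np.array(m['tvec']).ravel())@Rm
    else:
        M=np.array(m['mount']); W=P@M[:3,:3].T+M[:3,3]; W=R.from_rotvec(z['rot']).apply(W)+z['pos']
    W=W.reshape(400,640,3); W[d==0]=np.nan; return W
E
python3 - <<'E'
from h import *
for n in ['side','top']:
    p,d=shot(n); cv2.imwrite(f'pics/{n}0.png',p)
    m,K,D=cam(n); Rm=cv2.Rodrigues(np.array(m['rvec'],float))[0]; print(n,-Rm.T@np.array(m['tvec']).ravel(),Rm[2],K[0,0])
print(manip.observe())
E
```

```text
side [ 0.0193905  -0.86656393  1.10254565] [ 0.40312791  0.62930694 -0.66442507] 500.2943133446733
top [0.36612313 0.02357932 1.3344359 ] [ 0.18967309 -0.02239616 -0.98159183] 393.1826409088582
{'time_s': 0.1, 'q': array([ 1.00598813e+00,  3.42644789e-01,  1.52490959e+00, -1.54628397e-05,
        1.27539648e+00, -1.45980995e-01]), 'qd': array([ 6.40223720e-04, -2.60165946e-04, -4.71094540e-04,  8.01693225e-04,
       -2.88933856e-04, -2.06241846e-05]), 'effort': array([ 2.07132325e-03, -4.34451270e+01, -2.46489036e+01,  3.79302435e-06,
        4.82904143e-03, -5.60164949e-05]), 'tool_pos': array([0.21330237, 0.47934293, 0.23870389]), 'eef_rot': array([-6.52991796e-01, -3.07251037e+00,  2.00792911e-03]), 'force': array([ 0.30274656, -0.46532171,  0.83199466]), 'moment': array([ 0.01529723, -0.03482637, -0.02186738]), 'gripper_force': 0.0, 'width': 0.9996041726691324}
```

View pics/top0.png

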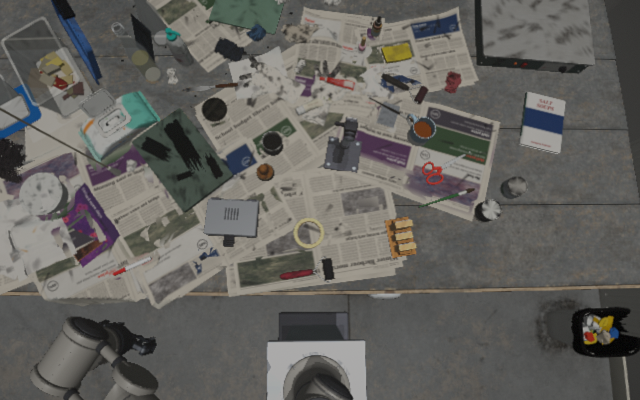

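View pics/side0.png

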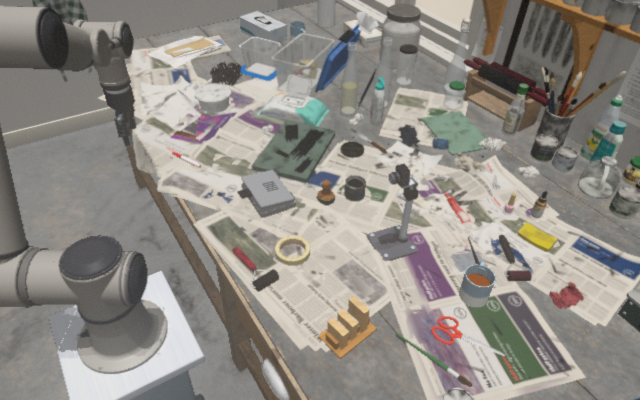

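The top view shows the screen at (231,217) with its tab at (229,241), the rack at (401,237) and the inspection camera at (345,150). In the side view the rack is at (350,330) and the camera at (400,200).

Run:
```python
from h import *
t=np.load('top.npz')['p']; s=np.load('side.npz')['p']
A=lambda p,x,y,w,h,f:cv2.resize(p[y:y+h,x:x+w],None,fx=f,fy=f,interpolation=cv2.INTER_CUBIC)
im=np.zeros((600,800,3),np.uint8)
a=A(t,195,190,72,60,5);im[:300,:360]=a
a=A(t,375,205,52,60,5);im[300:,:260]=a
a=A(t,315,110,52,60,5);im[300:,270:530]=a
a=A(s,310,285,75,75,4);im[:300,370:670]=a
a=A(s,360,155,60,75,4);im[300:,540:780]=a
cv2.imwrite('pics/c1.png',im)
W=cloud('top')
for n,(x,y) in dict(tab=(229,242),pan=(231,217),blk0=(399,225),blk1=(401,237),blk2=(403,248),cam=(345,130),camb=(342,158)).items():
    print(n,np.round(W[y,x],3))
W=cloud('side')
for n,(x,y) in dict(tall=(357,308),cam=(404,178),tab=(251,182)).items():
    print(n,np.round(W[y,x],3))
```

```text
tab [0.469 0.28  0.058]
pan [0.551 0.277 0.052]
blk0 [ 0.515 -0.266  0.095]
blk1 [ 0.479 -0.276  0.071]
blk2 [ 0.444 -0.281  0.07 ]
cam [ 0.763 -0.081  0.284]
camb [ 0.762 -0.095  0.013]
tall [ 0.509 -0.293  0.091]
cam [ 0.769 -0.117  0.271]
tab [0.517 0.319 0.054]
```

View pics/c1.png

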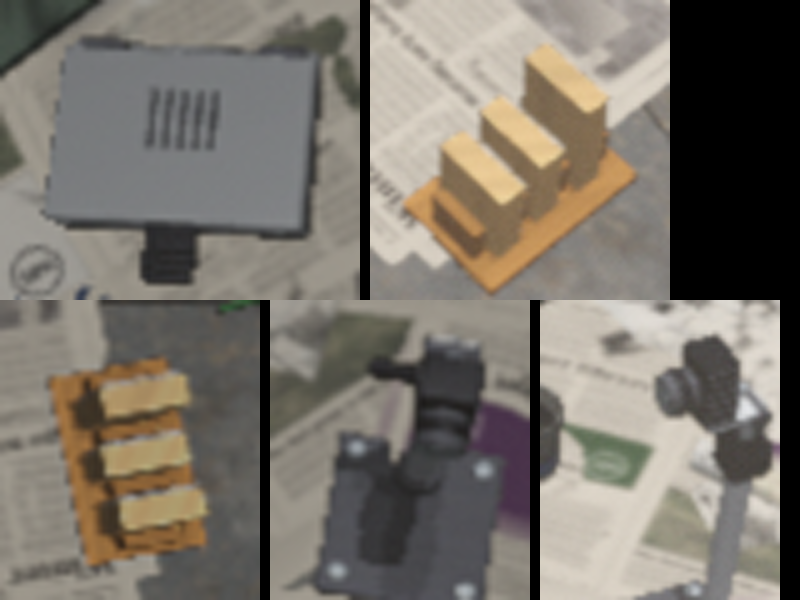

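```bash
cat >> h.py <<'E'
def tool(yaw,pitch=0):
    "tool down; closing line (y) along world yaw+90deg direction; pitch tilts about tool y"
    x=np.array([np.cos(yaw),np.sin(yaw),0]); z=np.array([0,0,-1.]); return np.column_stack([x,np.cross(z,x),z])
def go(pos,Rt):
    s=manip.observe(); R0=R.from_rotvec(s['eef_rot']).as_matrix()
    d=R0.T@(np.array(pos)-s['tool_pos']); w=R.from_matrix(R0.T@Rt).as_rotvec()
    print('t',round(s['time_s'],2),'shift',np.round(d/.25,4),'turn',np.round(w/np.radians(60),4),'rows~',max(np.linalg.norm(d)/.0417,np.degrees(np.linalg.norm(w))/7.16))
E
python3 - <<'E'
from h import *
print(np.round(manip.camera_model('wrist')['mount'],3),cam('wrist')[1][0,0])
W=cloud('top')
print(R.from_rotvec(manip.observe()['eef_rot']).as_matrix().round(2))
def rect(x0,x1,y0,y1,zl,zh):
    w=W[y0:y1,x0:x1].reshape(-1,3); w=w[(w[:,2]>zl)&(w[:,2]<zh)]
    print(len(w),np.median(w,0).round(3),cv2.minAreaRect(w[:,:2].astype(np.float32)*1000)); return w
w=rect(202,262,195,235,.036,.08)
A=np.c_[w[:,:2],np.ones(len(w))];print('plane',np.linalg.lstsq(A,w[:,2],rcond=None)[0])
rect(220,238,236,248,.03,.08)
rect(380,420,215,231,.08,.11); rect(385,420,228,260,.06,.078)
E
```

```text
[[-0.001 -0.948 -0.318  0.082]
 [ 1.    -0.    -0.001 -0.001]
 [ 0.001 -0.318  0.948 -0.134]
 [ 0.     0.     0.     1.   ]] 345.5183426013151
[[-0.91  0.41 -0.  ]
 [ 0.41  0.91 -0.  ]
 [ 0.   -0.   -1.  ]]
1847 [0.551 0.278 0.054] ((555.1202392578125, 277.2270202636719), (171.5950927734375, 125.1327896118164), 86.92923736572266)
plane [-0.10946034  0.0073697   0.11190012]
123 [0.471 0.281 0.061] ((471.6584777832031, 281.6305236816406), (32.91114807128906, 35.629188537597656), 0.1779845654964447)
128 [ 0.521 -0.279  0.091] ((521.531494140625, -279.79925537109375), (22.465984344482422, 56.738407135009766), 9.655816078186035)
240 [ 0.473 -0.288  0.068] ((476.89544677734375, -287.9236145019531), (75.6862564086914, 60.21484375), 8.81112289428711)
```

Run:
```python
from h import *
go([.46,.28,.24],tool(np.pi-np.radians(3.5)))
```

```text
t 0.1 shift [-1.2258 -0.3271 -0.005 ] turn [-0.0012 -0.0004 -0.3416] rows~ 7.606078232011168
```

>>> jog_arm(
  rows=[
    [1,[-1,-0.3,0],[0,0,-0.34]],
    [1,[-1,-0.3,0],[0,0,-0.34]],
    [1,[-1,-0.3,0],[0,0,-0.34]],
    [1,[-1,-0.3,0],[0,0,-0.34]],
    [1,[-1,-0.3,0],[0,0,-0.34]],
    [1,[-1,-0.3,0],[0,0,-0.34]],
    [1,[-1,-0.3,0],[0,0,-0.34]],
    [1,[-1,-0.3,0],[0,0,-0.34]],
    [1,[-1,-0.3,0],[0,0,-0.34]],
    [1,[-1,-0.3,0],[0,0,-0.34]],
    [1,[-1,-0.3,0],[0,0,-0.34]],
  ],
)

```text
time_s: 1.02
tool_pos: [0.4104, 0.3103, 0.2392]
eef_rot: [-0.096, -3.14, -0.0]
force: [0.4, 0.9, 0.5]
width: 1.001
gripper_force: 0.0
```

Run:
```python
from h import *
p,d=shot('wrist'); cv2.imwrite('pics/w1.png',p)
s=manip.observe(); print(s['tool_pos'],s['eef_rot'],s['q'])
np.save('W1.npy',cloud('wrist'))
```

```text
[0.41034907 0.3103554  0.23927444] [-9.56342110e-02 -3.13977914e+00 -1.32442528e-04] [ 4.98336116e-01  3.22967191e-01  1.55227991e+00  2.65287153e-04
  1.26661160e+00 -1.01164074e+00]
```

View pics/w1.png

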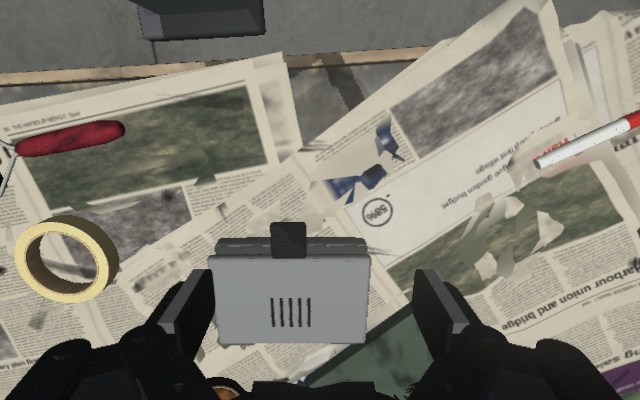

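The wrist view shows the tab at (289,240), the panel's near edge along row 255 and its far edge near row 343.

Run:
```python
from h import *
W=np.load('W1.npy'); p=np.load('wrist.npz')['p']
def rect(x0,x1,y0,y1,zl,zh,dark=None):
    w=W[y0:y1,x0:x1].reshape(-1,3); q=p[y0:y1,x0:x1].reshape(-1,3).mean(1)
    k=(w[:,2]>zl)&(w[:,2]<zh)
    if dark is not None:k&=(q<dark)
    w=w[k]; A=np.c_[w[:,:2],np.ones(len(w))]
    print(len(w),np.median(w,0).round(4),cv2.minAreaRect(w[:,:2].astype(np.float32)*1000),np.linalg.lstsq(A,w[:,2],rcond=None)[0].round(4)); return w
rect(222,360,262,338,.03,.08)
rect(205,378,250,350,.04,.08)
w=rect(262,316,215,262,.05,.08,70)
for v in (228,235,242,250): print(v,[tuple(W[v,u].round(3)) for u in (275,289,302)])
```

```text
10445 [0.5437 0.2771 0.0519] ((546.7205810546875, 275.6122131347656), (156.64987182617188, 103.541748046875), 86.3514633178711) [-0.1065  0.0061  0.1081]
13866 [0.5397 0.2779 0.052 ] ((546.1987915039062, 276.6251525878906), (170.5619659423828, 129.6572265625), 86.65786743164062) [-0.0951  0.0051  0.1019]
1304 [0.4709 0.2812 0.0583] ((472.7391662597656, 280.41845703125), (54.825862884521484, 40.010616302490234), 86.53671264648438) [-0.0736  0.0068  0.0908]
228 [(np.float64(0.457), np.float64(0.27), np.float64(0.059)), (np.float64(0.457), np.float64(0.283), np.float64(0.06)), (np.float64(0.458), np.float64(0.296), np.float64(0.06))]
235 [(np.float64(0.464), np.float64(0.269), np.float64(0.059)), (np.float64(0.465), np.float64(0.283), np.float64(0.059)), (np.float64(0.466), np.float64(0.295), np.float64(0.06))]
242 [(np.float64(0.472), np.float64(0.268), np.float64(0.059)), (np.float64(0.473), np.float64(0.282), np.float64(0.058)), (np.float64(0.473), np.float64(0.295), np.float64(0.059))]
250 [(np.float64(0.481), np.float64(0.267), np.float64(0.058)), (np.float64(0.482), np.float64(0.281), np.float64(0.057)), (np.float64(0.482), np.float64(0.294), np.float64(0.059))]
```

Run:
```python
from h import *
go([.467,.2812,.043],tool(np.pi-np.radians(3.4)))
```

```text
t 1.07 shift [-0.2336 -0.1027  0.785 ] turn [ 0.0001 -0.0003 -0.0015] rows~ 4.94859817596178
```

>>> jog_arm(
  rows=[
    [1,[-0.234,-0.103,0.2],[0,0,0]],
    [1,[-0.234,-0.103,0.4],[0,0,0]],
    [1,[-0.234,-0.103,0.5],[0,0,0]],
    [1,[-0.234,-0.103,0.6],[0,0,0]],
    [1,[-0.234,-0.103,0.7],[0,0,0]],
    [1,[-0.234,-0.103,0.785],[0,0,0]],
    [1,[-0.234,-0.103,0.785],[0,0,0]],
    [1,[-0.234,-0.103,0.785],[0,0,0]],
    [0,[-0.234,-0.103,0.785],[0,0,0]],
    [0,[-0.234,-0.103,0.785],[0,0,0]],
    [0,[-0.234,-0.103,0.785],[0,0,0]],
    [0,[-0.234,-0.103,0.785],[0,0,0]],
    [0,[-0.234,-0.103,0.785],[0,0,0]],
    [0,[-0.234,-0.103,0.785],[0,0,0]],
  ],
  force=40,
)

```text
time_s: 2.23
tool_pos: [0.4687, 0.2813, 0.0443]
eef_rot: [0.098, 3.138, 0.004]
force: [-0.6, 5.1, 2.1]
width: 0.41
gripper_force: 43.9
```

Run:
```python
import numpy as np
th=np.linspace(.1,1.745,19)
G=lambda t:np.array([-.142*np.cos(t)+.006*np.sin(t),.142*np.sin(t)+.006*np.cos(t)])
for t in th[1:]:
    d=(G(t)-G(.1))/.25; print(f'[0, [{-d[0]:.3f}, 0, {-d[1]:.3f}], [0, 0, 0]],',end=' ')
```

```text
[0, [-0.010, 0, -0.051], [0, 0, 0]], [0, [-0.024, 0, -0.101], [0, 0, 0]], [0, [-0.043, 0, -0.149], [0, 0, 0]], [0, [-0.066, 0, -0.196], [0, 0, 0]], [0, [-0.093, 0, -0.240], [0, 0, 0]], [0, [-0.125, 0, -0.282], [0, 0, 0]], [0, [-0.159, 0, -0.320], [0, 0, 0]], [0, [-0.198, 0, -0.355], [0, 0, 0]], [0, [-0.239, 0, -0.387], [0, 0, 0]], [0, [-0.283, 0, -0.414], [0, 0, 0]], [0, [-0.329, 0, -0.438], [0, 0, 0]], [0, [-0.378, 0, -0.457], [0, 0, 0]], [0, [-0.427, 0, -0.472], [0, 0, 0]], [0, [-0.478, 0, -0.482], [0, 0, 0]], [0, [-0.530, 0, -0.487], [0, 0, 0]], [0, [-0.582, 0, -0.488], [0, 0, 0]], [0, [-0.634, 0, -0.483], [0, 0, 0]], [0, [-0.685, 0, -0.475], [0, 0, 0]],
```

>>> jog_arm(
  rows=[
    [0,[-0.01,0,-0.051],[0,0,0]],
    [0,[-0.024,0,-0.101],[0,0,0]],
    [0,[-0.043,0,-0.149],[0,0,0]],
    [0,[-0.066,0,-0.196],[0,0,0]],
    [0,[-0.093,0,-0.24],[0,0,0]],
    [0,[-0.125,0,-0.282],[0,0,0]],
    [0,[-0.159,0,-0.32],[0,0,0]],
    [0,[-0.198,0,-0.355],[0,0,0]],
    [0,[-0.239,0,-0.387],[0,0,0]],
    [0,[-0.283,0,-0.414],[0,0,0]],
    [0,[-0.283,0,-0.414],[0,0,0]],
  ],
)

```text
time_s: 3.15
tool_pos: [0.5395, 0.2772, 0.1478]
eef_rot: [0.099, 3.139, 0.005]
force: [-1.4, 5.9, 2.9]
width: 0.413
gripper_force: 43.2
```

Forces are low, so I'll continue the arc.

>>> jog_arm(
  rows=[
    [0,[-0.046,0,-0.024],[0,0,0]],
    [0,[-0.095,0,-0.043],[0,0,0]],
    [0,[-0.144,0,-0.058],[0,0,0]],
    [0,[-0.195,0,-0.068],[0,0,0]],
    [0,[-0.247,0,-0.073],[0,0,0]],
    [0,[-0.299,0,-0.074],[0,0,0]],
    [0,[-0.351,0,-0.069],[0,0,0]],
    [0,[-0.402,0,-0.061],[0,0,0]],
    [0,[-0.402,0,-0.061],[0,0,0]],
    [0,[-0.402,0,-0.061],[0,0,0]],
  ],
)

```text
time_s: 3.98
tool_pos: [0.6398, 0.2715, 0.1629]
eef_rot: [0.098, 3.138, 0.006]
force: [1.2, 6.8, 2.0]
width: 0.413
gripper_force: 40.5
```

Run:
```python
from h import *
ps=[]
for n,(x,y,w,h) in dict(side=(220,120,100,100),top=(195,170,80,80)).items():
    p,d=shot(n); ps.append(cv2.resize(p[y:y+h,x:x+w],(400,400),interpolation=cv2.INTER_CUBIC)); np.save(n+'2.npy',cloud(n))
cv2.imwrite('pics/c2.png',np.hstack(ps))
```

```text
(no output)
```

View pics/c2.png

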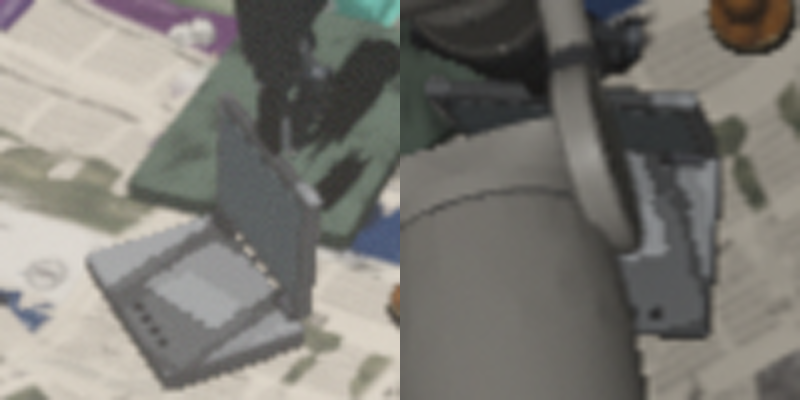

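The side crop shows the panel upright at crop (220–310, 110–310), with the gripper on the tab. I'll fit its plane.

Run:
```python
from h import *
W=np.load('side2.npy')
poly=np.array([[228,135],[298,205],[298,300],[228,210]])/4+[220,120]
m=np.zeros((400,640),np.uint8); cv2.fillPoly(m,[poly.astype(int)],1)
w=W[m>0]; w=w[np.isfinite(w[:,0])]
for _ in range(5):
    c=w.mean(0); U,S,V=np.linalg.svd(w-c); n=V[2]; r=(w-c)@n; w=w[abs(r)<max(.004,2*r.std())]
n=n*np.sign(-n[0]); print(len(w),c,n,r.std(),'angle',90-np.degrees(np.arcsin(n[2]))*-1 , np.degrees(np.arctan2(n[1],n[0])))
# base size check
print(w.min(0),w.max(0))
```

```text
403 [0.61327077 0.25647013 0.09482184] [-0.99590884  0.05662936  0.07041804] 0.0013389251055594793 angle 94.03799842200371 176.74555260551352
[0.60527919 0.18975314 0.05021633] [0.62069655 0.32516025 0.14003114]
```

Run:
```python
from h import *
p,d=shot('wrist'); W=cloud('wrist'); cv2.imwrite('pics/w2.png',p)
u=np.array([.998,-.0593]);v=np.array([.0593,.998]); H=np.array([.609,.2735])
def fit(W,lab):
    a=(W[...,:2]-H)@u; b=(W[...,:2]-H)@v; z=W[...,2]
    m=(abs(b)<.08)&(abs(a)<.045)&(z>.055)&(z<.145)
    w=np.c_[a[m],b[m],z[m]]
    # exclude fingers: rely on robust fit
    best=None;rng=np.random.default_rng(0)
    for _ in range(500):
        q=w[rng.choice(len(w),3)];n=np.cross(q[1]-q[0],q[2]-q[0]);l=np.linalg.norm(n)
        if l<1e-5: continue
        n/=l;k=abs((w-q[0])@n)<.0015
        if abs(n[0])>.9 and (best is None or k.sum()>best.sum()):best=k
    w=w[best];c=w.mean(0);n=np.linalg.svd(w-c)[2][2];n*=-np.sign(n[0])
    print(lab,m.sum(),len(w),c.round(4),n.round(4),'theta',90+np.degrees(np.arctan2(n[2],-n[0])),'a at z=.034',c[0]+n[2]/n[0]*(c[2]-.034))
fit(W,'wrist'); fit(np.load('side2.npy'),'side')
# flat checks
S=np.load('side2.npy')
m=(abs((S[...,:2]-H)@v)<.075)&(np.abs((S[...,:2]-H)@u+.06)<.05)&(S[...,2]>.015)&(S[...,2]<.045)
w=S[m];A=np.c_[w[:,:2],np.ones(len(w))];print('base top',len(w),np.median(w[:,2]),np.linalg.lstsq(A,w[:,2],rcond=None)[0])
```

```text
wrist 16318 16318 [ 6.100e-03 -1.000e-04  1.101e-01] [-0.9967 -0.0019  0.0811] theta 94.65267945662046 a at z=.034 -8.956247498239419e-05
side 514 365 [ 0.0059 -0.0039  0.1005] [-0.9963 -0.0044  0.0853] theta 94.89272837361172 a at z=.034 0.00020068412849629132
base top 910 0.028591582010887188 [ 0.00144508 -0.0013083   0.02812076]
```

View pics/w2.png

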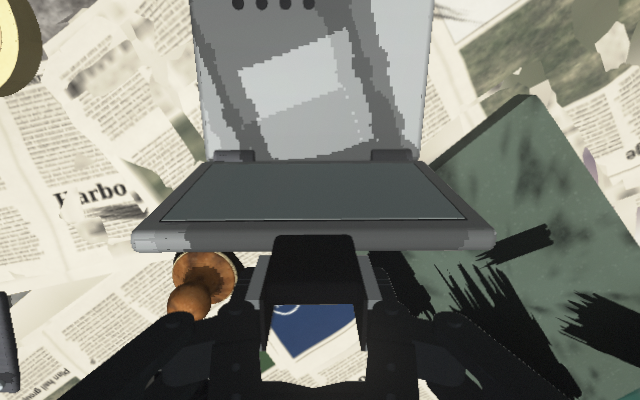

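The wrist view shows the gripper still on the tab at (315,265). The pads sit behind the tab's centre, and the plane fit gives 94.7°, so the tab slipped. I'll re-centre, grip harder and finish the arc.

>>> jog_arm(
  rows=[
    [0.8,[0,0,0],[0,0,0]],
    [0.8,[0,0,0],[0,0,0]],
    [0.8,[0,0,0],[0,0,0]],
    [0.8,[0.048,0,0],[0,0,0]],
    [0.8,[0.048,0,0],[0,0,0]],
    [0,[0.048,0,0],[0,0,0]],
    [0,[0.048,0,0],[0,0,0]],
    [0,[0.048,0,0],[0,0,0]],
    [0,[0.048,0,0],[0,0,0]],
    [0,[0.048,0,0],[0,0,0]],
  ],
  force=90,
)

```text
time_s: 4.97
tool_pos: [0.6278, 0.2722, 0.1628]
eef_rot: [0.097, 3.138, 0.006]
force: [0.4, 8.2, 2.3]
width: 0.406
gripper_force: 90.5
```

>>> jog_arm(
  rows=[
    [0,[-0.018,0,0.002],[0,0,0]],
    [0,[-0.036,0,0.005],[0,0,0]],
    [0,[-0.052,0,0.008],[0,0,0]],
    [0,[-0.052,0,0.008],[0,0,0]],
    [0,[-0.052,0,0.008],[0,0,0]],
  ],
)

```text
time_s: 5.38
tool_pos: [0.6399, 0.2715, 0.1608]
eef_rot: [0.096, 3.14, 0.006]
force: [-1.6, 7.2, 4.9]
width: 0.411
gripper_force: 91.2
```

```bash
cat > fit.py <<'E'
from h import *
p,d=shot('wrist'); W=cloud('wrist')
u=np.array([.998,-.0593]);v=np.array([.0593,.998]); H=np.array([.609,.2735])
a=(W[...,:2]-H)@u; b=(W[...,:2]-H)@v; z=W[...,2]
m=(abs(b)<.07)&(abs(a)<.045)&(z>.055)&(z<.14)
w=np.c_[a[m],b[m],z[m]]
for _ in range(6):
    c=w.mean(0);n=np.linalg.svd(w-c,full_matrices=False)[2][2];r=(w-c)@n;w=w[abs(r)<max(.0015,2*r.std())]
n*=-np.sign(n[0])
print(m.sum(),len(w),n.round(4),'theta',90+np.degrees(np.arctan2(n[2],-n[0])),manip.observe()['tool_pos'],manip.observe()['force'])
E
python3 fit.py
```

```text
16488 16477 [-0.9871 -0.0019  0.16  ] theta 99.20718604770437 [0.6399331  0.27154899 0.16078046] [-1.13864696  8.24847356  4.72653028]
```

>>> jog_arm(
  rows=[
    [0,[-0.009,0,0.002],[0,0,0]],
    [0,[-0.009,0,0.002],[0,0,0]],
    [0,[-0.009,0,0.002],[0,0,0]],
  ],
)

```text
time_s: 5.68
tool_pos: [0.6419, 0.2714, 0.1603]
eef_rot: [-0.096, -3.14, -0.005]
force: [-2.1, 7.9, 4.4]
width: 0.41
gripper_force: 91.2
```

```bash
python3 fit.py
```

```text
16927 16918 [-0.9849 -0.0019  0.1731] theta 99.96872621996022 [0.64191692 0.27142076 0.16031257] [-2.85113274  7.86565044  4.99352981]
```

>>> jog_arm(
  rows=[
    [0.8,[0,0,0],[0,0,0]],
    [0.8,[0,0,0],[0,0,0]],
    [0.8,[0,0,0],[0,0,0]],
    [1,[0,0,0],[0,0,0]],
    [1,[0,0,-0.1],[0,0,0]],
    [1,[0,0,-0.2],[0,0,0]],
    [1,[0,0,-0.35],[0,0,0]],
    [1,[0,0,-0.5],[0,0,0]],
    [1,[0,0,-0.5],[0,0,0]],
  ],
)

```text
time_s: 6.48
tool_pos: [0.6447, 0.2694, 0.2938]
eef_rot: [0.099, 3.126, 0.007]
force: [0.8, 0.1, 1.0]
width: 1.001
gripper_force: 0.0
```

```bash
python3 fit.py
python3 - <<'E'
from h import *
# next: look at lens from (.52,-.12,.26)
go([.50,-.11,.29],tool(np.pi))
E
```

```text
4842 4841 [-0.9849 -0.0019  0.1729] theta 99.95924660393592 [0.6440765  0.26927317 0.29000124] [ 0.32639615 -0.86327958 -0.90817035]
t 6.53 shift [ 0.4792 -1.5505 -0.01  ] turn [ 0.003   0.0095 -0.0604] rows~ 9.72942112154909
```

>>> jog_arm(
  rows=[
    [1,[0.3,-0.1,0],[0,0,0]],
    [1,[0.6,-0.3,0],[0,0,0]],
    [1,[0.6,-0.6,0],[0,0,0]],
    [1,[0.6,-0.8,0],[0,0,0]],
    [1,[0.6,-1,0],[0,0,0]],
    [1,[0.6,-1,0],[0,0,0]],
    [1,[0.6,-1,0],[0,0,0]],
    [1,[0.6,-1,0],[0,0,0]],
    [1,[0.6,-1,0],[0,0,0]],
  ],
)

```text
time_s: 7.28
tool_pos: [0.4753, 0.0252, 0.2837]
eef_rot: [-0.106, -3.138, 0.002]
force: [0.0, 0.1, 0.1]
width: 1.004
gripper_force: 0.0
```

Run:
```python
from h import *
T=np.column_stack([[-.5,0,-.866],[0,1,0],[.866,0,-.5]])
go([.50,-.10,.30],T)
```

```text
t 7.28 shift [-0.1323 -0.4933 -0.0647] turn [-0.0349 -1.0011 -0.0576] rows~ 8.408358677153213
```

>>> jog_arm(
  rows=[
    [1,[0,-0.49,-0.06],[0,-0.5,-0.06]],
    [1,[0,-0.49,-0.06],[0,-0.5,-0.06]],
    [1,[-0.13,-0.49,-0.06],[-0.035,-1,-0.06]],
    [1,[-0.13,-0.49,-0.06],[-0.035,-1,-0.06]],
    [1,[-0.13,-0.49,-0.06],[-0.035,-1,-0.06]],
    [1,[-0.13,-0.49,-0.06],[-0.035,-1,-0.06]],
    [1,[-0.13,-0.49,-0.06],[-0.035,-1,-0.06]],
    [1,[-0.13,-0.49,-0.06],[-0.035,-1,-0.06]],
    [1,[-0.13,-0.49,-0.06],[-0.035,-1,-0.06]],
    [1,[-0.13,-0.49,-0.06],[-0.035,-1,-0.06]],
    [1,[-0.13,-0.49,-0.06],[-0.035,-1,-0.06]],
    [1,[-0.13,-0.49,-0.06],[-0.035,-1,-0.06]],
  ],
)

```text
time_s: 8.28
tool_pos: [0.5042, -0.0813, 0.3397]
eef_rot: [0.016, 2.153, 0.001]
force: [0.1, -0.2, 0.4]
width: 1.001
gripper_force: 0.0
```

Run:
```python
from h import *
p,d=shot('wrist'); W=cloud('wrist'); np.save('W3.npy',W); np.savez('w3.npz',**np.load('wrist.npz'))
print(manip.observe()['q'])
m=(W[...,0]>.68)&(W[...,0]<.85)&(W[...,2]>.2)&(W[...,2]<.36)&(abs(W[...,1]+.1)<.1)
v,u=np.where(m);print(u.min(),u.max(),v.min(),v.max()); 
x0,y0=max(0,int(np.percentile(u,1))-10),max(0,int(np.percentile(v,1))-10); 
cr=p[y0:y0+110,x0:x0+110]; a=cv2.resize(cr,(550,550),interpolation=cv2.INTER_CUBIC); print(x0,y0)
b=cv2.resize(p,(240,150)); im=np.zeros((550,795,3),np.uint8); im[:a.shape[0],:550]=a; im[:150,555:]=b
cv2.imwrite('pics/w3.png',im)
```

```text
[-0.60576043 -0.12719969  2.18100171  1.22964116  0.52305051 -3.10427296]
285 330 184 254
276 175
```

View pics/w3.png

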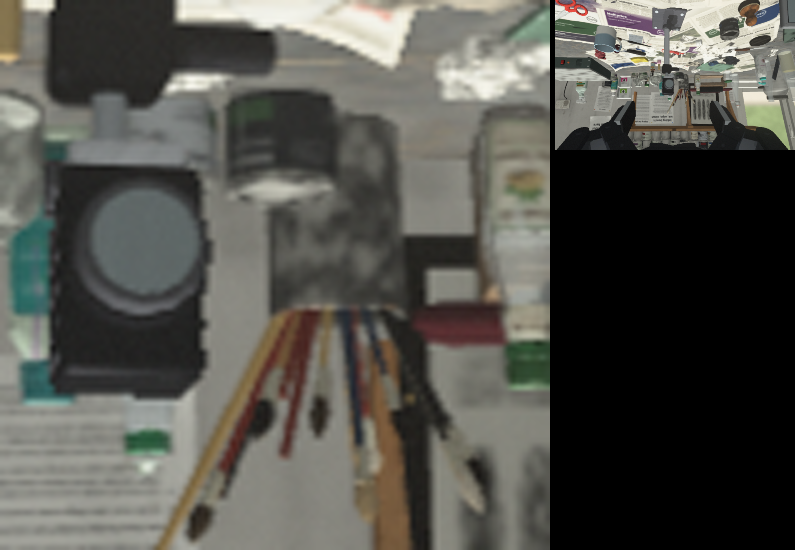

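The crop (upside down) shows the lens glass centred at about crop (145,241), i.e. pixel (305,223), in the black camera body spanning crop (52–208, 165–395).

Run:
```python
from h import *
W=np.load('W3.npy'); p=np.load('w3.npz')['p']
def fit(w,lab):
    w=w[np.isfinite(w[:,0])]
    for _ in range(6):
        c=w.mean(0);n=np.linalg.svd(w-c,full_matrices=False)[2][2];r=(w-c)@n;w=w[abs(r)<max(.0012,2*r.std())]
    n=n*-np.sign(n[0]); print(lab,len(w),c.round(4),n.round(4),'yaw',np.degrees(np.arctan2(-n[1],-n[0])).round(2),'down',np.degrees(np.arcsin(-n[2])).round(2),'std',r.std().round(5)); return c,n
c,n=fit(W[215:232,297:314].reshape(-1,3),'glass')
C=np.array([305,223])
vv,uu=np.mgrid[0:400,0:640]
r=np.hypot(uu-305,vv-223.5)
D=(W-c)@n
# rows of depth along normal for layout
for v in (180,200,209,213,223,233,240,246,250): print(v,[None if not np.isfinite(W[v,u,0]) else round(float(D[v,u])*1000,1) for u in range(285,321,2)])
```

```text
glass 261 [ 0.7381 -0.0933  0.2648] [-0.9819  0.168  -0.0877] yaw -9.71 down 5.03 std 0.00058
180 [-614.0, -53.3, -51.9, -51.9, -51.0, -50.4, -50.6, -50.8, -50.7, -50.3, -51.5, -48.7, -49.8, -55.5, -62.8, -62.6, -61.3, -63.5]
200 [-838.4, -837.1, -832.2, -835.7, -838.7, -68.1, -64.7, -65.1, -66.9, -754.5, -749.3, -744.1, -743.6, -738.9, -742.5, -743.8, -744.8, -763.5]
209 [-65.0, -63.0, -23.8, -22.2, -22.6, -23.8, -23.2, -22.4, -21.6, -23.5, -21.6, -24.2, -23.6, -22.9, None, -23.0, -751.8, -766.3]
213 [-64.9, -27.2, -23.4, -23.1, -23.9, -23.2, -1.2, -1.7, 1.3, 0.2, -0.9, -1.0, -1.3, -1.1, -23.6, -23.7, -791.9, -967.0]
223 [-842.2, -33.7, -23.1, -6.0, -1.3, 0.2, -0.2, -0.0, 0.1, 0.5, -0.4, 0.6, 1.1, 0.6, 0.1, -0.5, -1.3, -970.7]
233 [-847.5, -27.3, -22.2, -13.0, -8.0, -4.7, -1.8, 0.4, -0.8, -0.4, 1.8, -0.6, -1.7, -0.0, -1.5, -7.8, -24.8, -975.3]
240 [-851.2, -27.9, -22.7, -21.9, -22.9, -23.5, -23.1, -22.6, -17.1, -13.5, -14.4, -22.4, -22.3, -23.2, -22.1, -22.9, -26.7, -975.1]
246 [-856.4, -25.0, -22.9, -22.8, -23.0, -20.9, -22.1, -23.0, -22.2, -22.3, -21.4, -22.9, -22.5, -22.1, -22.9, -23.1, -25.9, -980.6]
250 [-849.7, -34.5, -26.6, -25.9, -25.7, -24.9, -26.9, -24.6, -24.5, -24.5, -25.4, -24.1, -25.5, -26.1, -25.9, -24.7, -981.5, -986.2]
```

Run:
```python
from h import *
Ws=[]
for _ in range(8):
    shot('wrist'); Ws.append(cloud('wrist'))
W=np.nanmedian(np.array(Ws),0); np.save('W3.npy',W)
def fit(w,lab):
    w=w[np.isfinite(w[:,0])]
    for _ in range(6):
        c=w.mean(0);n=np.linalg.svd(w-c,full_matrices=False)[2][2];r=(w-c)@n;w=w[abs(r)<max(.001,2*r.std())]
    n=n*-np.sign(n[0]); print(lab,len(w),c.round(4),n.round(4),'yaw',np.degrees(np.arctan2(-n[1],-n[0])).round(2),'down',np.degrees(np.arcsin(-n[2])).round(2),'std',r.std().round(5)); return c,n
box=W[195:262,280:330]
c,n=fit(W[216:231,298:313].reshape(-1,3),'glass')
D=(box-c)@n
cb,nb=fit(box[(D<-.020)&(D>-.0245)],'body front')
D=(box-c)@nb
k=(abs(D)<.003); P=box[k]; X=-nb; Y=np.cross([0,0,1],X);Y/=np.linalg.norm(Y);Z=np.cross(X,Y)
uv=np.c_[(P-c)@Y,(P-c)@Z]; print(k.sum(),cv2.minEnclosingCircle(uv.astype(np.float32)*1000),np.percentile(uv*1000,[1,50,99],0).round(1))
(a,b),r=cv2.minEnclosingCircle(uv.astype(np.float32)); L=c+a*Y+b*Z; print('lens',L.round(4),'mean',P.mean(0).round(4),'frontdist',((P-c)@nb).mean())
B=box[(D<-.020)&(D>-.0245)]; uv=np.c_[(B-L)@Y,(B-L)@Z]*1000; print('body ext',np.percentile(uv,[2,98],0).round(1))
```

```text
glass 224 [ 0.7381 -0.0937  0.2644] [-0.9804  0.1771 -0.0861] yaw -10.24 down 4.94 std 0.00029
body front 467 [ 0.7596 -0.0992  0.2726] [-0.981   0.1714 -0.0903] yaw -9.91 down 5.18 std 0.00039
553 ((0.28129473328590393, 0.5107215046882629), 15.76961612701416) [[-14.9 -13.7]
 [ -0.    1.1]
 [ 15.4  15.1]]
lens [ 0.7381 -0.0934  0.2648] mean [ 0.7383 -0.0938  0.2653] frontdist -0.0003450391222356712
body ext [[-16.7 -25.7]
 [ 17.   26. ]]
```

Run:
```python
from h import *
go([.49,-.28,.24],tool(np.pi+np.radians(9.3)))
```

```text
t 8.73 shift [ 0.353  -0.797   0.1746] turn [-0.0752  0.9423 -0.1571] rows~ 8.029860217263149
```

>>> jog_arm(
  rows=[
    [1,[0.1,-0.3,0],[0,0.4,0]],
    [1,[0.2,-0.5,0.05],[0,0.6,0]],
    [1,[0.353,-0.797,0.17],[-0.075,0.942,-0.157]],
    [1,[0.353,-0.797,0.17],[-0.075,0.942,-0.157]],
    [1,[0.353,-0.797,0.17],[-0.075,0.942,-0.157]],
    [1,[0.353,-0.797,0.17],[-0.075,0.942,-0.157]],
    [1,[0.353,-0.797,0.17],[-0.075,0.942,-0.157]],
    [1,[0.353,-0.797,0.17],[-0.075,0.942,-0.157]],
    [1,[0.353,-0.797,0.17],[-0.075,0.942,-0.157]],
    [1,[0.353,-0.797,0.17],[-0.075,0.942,-0.157]],
    [1,[0.353,-0.797,0.17],[-0.075,0.942,-0.157]],
    [1,[0.353,-0.797,0.17],[-0.075,0.942,-0.157]],
  ],
)

```text
time_s: 9.73
tool_pos: [0.4886, -0.2796, 0.2405]
eef_rot: [-0.254, 3.129, 0.001]
force: [-1.1, 0.7, -0.8]
width: 1.001
gripper_force: 0.0
```

Run:
```python
from h import *
p,d=shot('wrist'); W=cloud('wrist'); np.save('W4.npy',W); cv2.imwrite('pics/w4.png',p)
s=manip.observe();print(s['q'],s['tool_pos'],s['eef_rot'])
for zl,zh in ((.084,.1),(.06,.076)):
    m=((W[...,2]>zl)&(W[...,2]<zh)&(np.hypot(W[...,0]-.49,W[...,1]+.28)<.12)).astype(np.uint8)
    N,l,st,_=cv2.connectedComponentsWithStats(m)
    for i in range(1,N):
        if st[i,4]>150:
            w=W[l==i]; print(st[i],np.median(w,0).round(4),cv2.minAreaRect(w[:,:2].astype(np.float32)*1000))
```

```text
[-6.57365159e-01  4.09501562e-01  1.41669418e+00  1.71770902e-03
  1.31404740e+00 -2.38982546e+00] [ 0.48830993 -0.27976838  0.24085706] [-2.52813122e-01  3.12928043e+00  5.03828693e-04]
[ 272  207   64   25 1560] [ 0.5176 -0.2834  0.0907] ((519.21826171875, -283.3257751464844), (22.635913848876953, 55.71118927001953), 9.415895462036133)
[ 270  122   64   25 1572] [ 0.4479 -0.2968  0.0669] ((448.3707580566406, -296.737060546875), (21.48799705505371, 55.77589797973633), 9.327010154724121)
[ 275  161   62   25 1462] [ 0.4824 -0.2876  0.0668] ((483.39459228515625, -287.6236267089844), (22.1259765625, 55.92020034790039), 9.58554458618164)
[275 198  60   7 315] [ 0.5088 -0.2851  0.0679] ((508.5710144042969, -284.68035888671875), (1.3567461967468262, 55.289344787597656), 9.584128379821777)
```

View pics/w4.png

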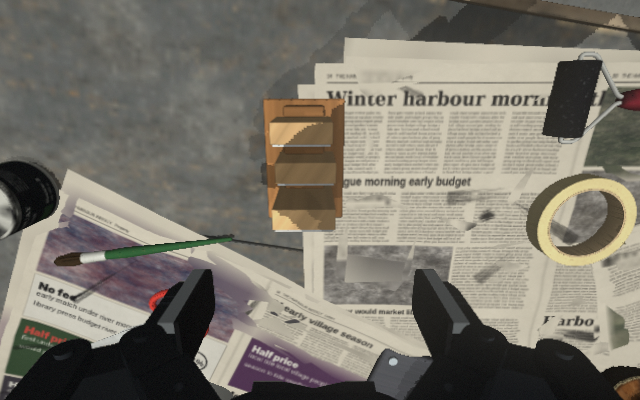

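The three blocks show at (304,219) for the tall one, (306,173) and (302,134). The plate edges are on the +x side.

Run:
```python
from h import *
go([.519,-.2835,.054],tool(np.pi+np.radians(9.42)))
```

```text
t 9.78 shift [-0.1172 -0.0346  0.7477] turn [ 0.0001  0.002  -0.003 ] rows~ 4.541903445833796
```

>>> jog_arm(
  rows=[
    [1,[-0.117,-0.035,0.15],[0,0,0]],
    [1,[-0.117,-0.035,0.3],[0,0,0]],
    [1,[-0.117,-0.035,0.4],[0,0,0]],
    [1,[-0.117,-0.035,0.4],[0,0,0]],
    [1,[-0.117,-0.035,0.5],[0,0,0]],
    [1,[-0.117,-0.035,0.6],[0,0,0]],
    [1,[-0.117,-0.035,0.68],[0,0,0]],
    [1,[-0.117,-0.035,0.748],[0,0,0]],
    [1,[-0.117,-0.035,0.748],[0,0,0]],
    [1,[-0.117,-0.035,0.748],[0,0,0]],
  ],
  force=60,
)

```text
time_s: 10.62
tool_pos: [0.5194, -0.2845, 0.0555]
eef_rot: [-0.252, 3.129, -0.001]
force: [0.6, -0.0, -0.1]
width: 1.003
gripper_force: 0.0
```

>>> jog_arm(
  rows=[
    [0,[0,0,0],[0,0,0]],
    [0,[0,0,0],[0,0,0]],
    [0,[0,0,0],[0,0,0]],
    [0,[0,0,0],[0,0,0]],
    [0,[0,0,0],[0,0,0]],
    [0,[0,0,0],[0,0,0]],
  ],
)

```text
time_s: 11.12
tool_pos: [0.5204, -0.2845, 0.0562]
eef_rot: [-0.254, 3.127, -0.004]
force: [-0.9, 1.1, 7.1]
width: 0.648
gripper_force: 64.2
```

>>> jog_arm(
  rows=[
    [0,[0,0,-0.03],[0,0,0]],
    [0,[0,0,-0.07],[0,0,0]],
    [0,[0,0,-0.12],[0,0,0]],
    [0,[0,0,-0.18],[0,0,0]],
    [0,[0,0,-0.25],[0,0,0]],
    [0,[0,0,-0.33],[0,0,0]],
    [0,[0,0,-0.43],[0,0,0]],
    [0,[0,0,-0.53],[0,0,0]],
    [0,[0,0,-0.63],[0,0,0]],
    [0,[0,0,-0.72],[0,0,0]],
    [0,[0,0,-0.72],[0,0,0]],
    [0,[0,0,-0.72],[0,0,0]],
    [0,[0,0,-0.72],[0,0,0]],
  ],
)

```text
time_s: 12.2
tool_pos: [0.5187, -0.2834, 0.2332]
eef_rot: [0.254, -3.131, -0.001]
force: [0.3, 0.4, -2.3]
width: 0.646
gripper_force: 63.8
```

Run:
```python
from h import *
s=manip.observe(); R0=R.from_rotvec(s['eef_rot']).as_matrix(); print(s['tool_pos'],s['width'],s['force'])
p,d=shot('wrist'); Ww=cloud('wrist')
def loc(W): return (W-s['tool_pos'])@R0
T=loc(Ww); np.save('T5.npy',T)
# block back in tool frame: expected x ~ +.0115, |y|<.028, z from -.03 to +.05
m=(abs(T[...,1])<.025)&(abs(T[...,0]-.011)<.012)&(T[...,2]>-.045)&(T[...,2]<.07)
w=T[m];print('wrist',m.sum()); 
if m.sum()>50:
    print(w.min(0),w.max(0))
    h,e=np.histogram(w[:,2],20);print(h,e.round(3))
ps,d=shot('side'); Ws=cloud('side'); S=loc(Ws)
m=(abs(S[...,1])<.04)&(abs(S[...,0])<.025)&(S[...,2]>-.02)&(S[...,2]<.09); print('side',m.sum()); v,u=np.where(m); print(u.min(),u.max(),v.min(),v.max())
x,y=int(u.mean())-40,int(v.mean())-40
a=cv2.resize(ps[y:y+80,x:x+80],(400,400),interpolation=cv2.INTER_CUBIC); print(x,y)
b=cv2.resize(p[150:400,200:450],(400,400))
cv2.imwrite('pics/c5.png',np.hstack([a,b]))
```

```text
[ 0.51867061 -0.28338642  0.23321592] 0.6464041745676884 [ 0.27631062  0.43700349 -2.34462474]
wrist 15151
[-0.00099859 -0.02499738 -0.03640209] [0.01284524 0.02499882 0.04855686]
[5088 1037  949  829  799  699  658  578  550  517  471  437  398  366
  355  327  310  274  275  234] [-0.036 -0.032 -0.028 -0.024 -0.019 -0.015 -0.011 -0.007 -0.002  0.002
  0.006  0.01   0.015  0.019  0.023  0.027  0.032  0.036  0.04   0.044
  0.049]
side 467
349 376 252 289
320 232
```

View pics/c5.png

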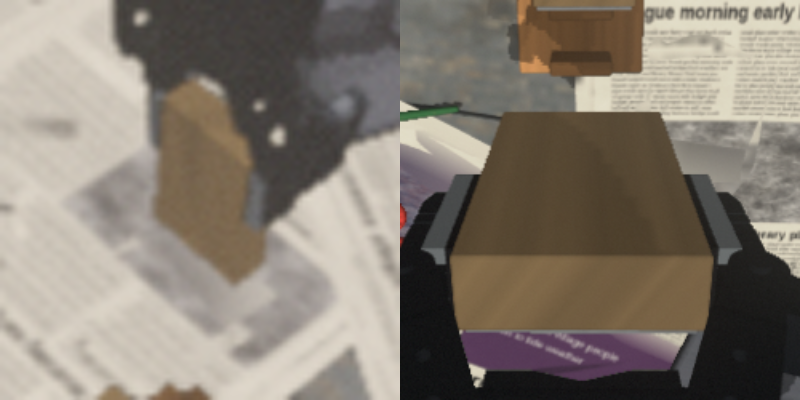

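The wrist crop shows the plain back facing the robot side, the top face and the plate line on the far side, and the rack is left behind. The block is gripped level. Next I'll fit its pose in the tool frame and compute the target.

```bash
cat > blk.py <<'E'
from h import *
L=np.array([.7381,-.0935,.265]); X=np.array([.981,-.172,.0895]);X/=np.linalg.norm(X);Y=np.cross([0,0,1],X);Y/=np.linalg.norm(Y);Z=np.cross(X,Y);LR=np.column_stack([X,Y,Z])
def block(T):
    "block pose in tool frame from wrist cloud in tool coords"
    def fit(w):
        for _ in range(6):
            c=w.mean(0);n=np.linalg.svd(w-c,full_matrices=False)[2][2];r=(w-c)@n;w=w[abs(r)<max(.0008,2*r.std())]
        return c,n,len(w),r.std()
    b=T[(abs(T[...,1])<.022)&(abs(T[...,0]-.0115)<.006)&(T[...,2]>-.028)&(T[...,2]<.045)]
    t=T[(abs(T[...,1])<.022)&(abs(T[...,0])<.009)&(abs(T[...,2]+.036)<.008)]
    cb,nb,k,s=fit(b); ct,nt,k2,s2=fit(t); nb*=np.sign(nb[0]); nt*=-np.sign(nt[2])
    print('back',cb.round(4),nb.round(4),k,s,'top',ct.round(4),nt.round(4),k2,s2)
    # side extents of the top
    m=(abs(T[...,0])<.010)&(abs(T[...,2]-ct[2])<.003)&(abs(T[...,1])<.045); y=T[m][:,1]; print('y ext',np.percentile(y,[1,99]))
    bx=-nb; bz=nt-nt.dot(bx)*bx; bz/=np.linalg.norm(bz); B=np.column_stack([bx,np.cross(bz,bx),bz])
    # back centre: on back plane, 42 mm below the top plane, y mid 0
    A=np.array([nb,nt,[0,1,0]]); p=np.linalg.solve(A,[nb@cb,nt@ct-.042,0]); return B,p+.023*bx
E
python3 - <<'E'
from blk import *
B,f=block(np.load('T5.npy')); print(B.round(4),f.round(4))
np.savez('B.npz',B=B,f=f)
Rt=LR@B.T; pos=L-.15*X-Rt@f; print('tcp target',pos.round(4)); print(Rt.round(3)); go(pos,Rt)
go(pos-.08*X,Rt)
E
```

```text
back [0.0115 0.     0.0006] [ 1.      0.0012 -0.0027] 7735 0.000294440546722454 top [ 0.0009  0.0001 -0.0346] [-1.420e-02 -7.000e-04 -9.999e-01] 4429 0.0003958297759141443
y ext [-0.02972786  0.02934482]
[[-1.0e+00 -1.2e-03 -2.7e-03]
 [-1.2e-03  1.0e+00 -7.0e-04]
 [ 2.7e-03 -7.0e-04 -1.0e+00]] [-0.0115 -0.      0.0073]
tcp target [ 0.579  -0.0656  0.2578]
[[-0.981  0.172  0.091]
 [ 0.171  0.985 -0.017]
 [-0.092 -0.001 -0.996]]
t 12.3 shift [-0.379   0.8208 -0.1005] turn [ 0.0171 -0.0888  0.3189] rows~ 5.453729547256981
t 12.3 shift [-0.0781  0.9257 -0.0713] turn [ 0.0171 -0.0888  0.3189] rows~ 5.585814250773745
```

>>> jog_arm(
  rows=[
    [0,[0,0.1,-0.07],[0,0,0]],
    [0,[0,0.22,-0.07],[0,0,0.05]],
    [0,[0,0.34,-0.07],[0,0,0.1]],
    [0,[0,0.46,-0.07],[0.01,-0.04,0.15]],
    [0,[0,0.58,-0.07],[0.01,-0.06,0.2]],
    [0,[-0.05,0.7,-0.07],[0.017,-0.089,0.26]],
    [0,[-0.078,0.82,-0.07],[0.017,-0.089,0.32]],
    [0,[-0.12,0.88,-0.08],[0.017,-0.089,0.32]],
    [0,[-0.2,0.87,-0.085],[0.017,-0.089,0.32]],
    [0,[-0.28,0.85,-0.092],[0.017,-0.089,0.32]],
    [0,[-0.34,0.83,-0.097],[0.017,-0.089,0.32]],
    [0,[-0.379,0.821,-0.1],[0.017,-0.089,0.32]],
    [0,[-0.379,0.821,-0.1],[0.017,-0.089,0.32]],
    [0,[-0.379,0.821,-0.1],[0.017,-0.089,0.32]],
    [0,[-0.379,0.821,-0.1],[0.017,-0.089,0.32]],
    [0,[-0.379,0.821,-0.1],[0.017,-0.089,0.32]],
  ],
)

```text
time_s: 13.63
tool_pos: [0.5788, -0.0659, 0.2586]
eef_rot: [0.264, 3.036, -0.015]
force: [-0.1, -0.1, -1.5]
width: 0.647
gripper_force: 64.2
```

```bash
cat > chk.py <<'E'
from blk import *
s=manip.observe(); R0=R.from_rotvec(s['eef_rot']).as_matrix(); shot('wrist'); T=(cloud('wrist')-s['tool_pos'])@R0
B,f=block(T); f[2]-=.0006
wf=s['tool_pos']+R0@f; WB=R0@B
print('face in lens frame mm',((wf-L)@LR*1000).round(2),'rot err deg',np.degrees(R.from_matrix(LR.T@WB).as_rotvec()).round(2),s['qd'].round(3),s['width'],s['gripper_force'],s['force'])
Rt=LR@B.T; go(L-.15*X-Rt@f,Rt)
E
python3 chk.py
```

```text
back [0.0115 0.     0.0006] [ 1.      0.0019 -0.0029] 7683 0.00029362525413961023 top [ 0.0009 -0.0001 -0.0347] [-1.200e-02  2.000e-04 -9.999e-01] 4426 0.00038222781912415876
y ext [-0.02997299  0.029053  ]
face in lens frame mm [-150.07   -0.4     1.54] rot err deg [-0.12 -0.09 -0.1 ] [ 0.002 -0.005 -0.006 -0.001 -0.001  0.001] 0.6471905156678458 64.23954248428345 [-0.12553434 -0.12933995 -1.5027843 ]
t 13.68 shift [0.0004 0.0014 0.0071] turn [-0.002   0.0021 -0.0017] rows~ 0.043678506389230966
```

>>> jog_arm(
  rows=[
    [0,[0,0.001,0.006],[0,0,0]],
    [0,[0,0.001,0.006],[0,0,0]],
    [0,[0,0.001,0.006],[0,0,0]],
    [0,[0,0.001,0.006],[0,0,0]],
  ],
)

```text
time_s: 14.02
tool_pos: [0.5797, -0.0658, 0.2577]
eef_rot: [0.264, 3.035, -0.016]
force: [-0.1, -0.1, -1.2]
width: 0.65
gripper_force: 64.2
```

```bash
python3 chk.py
python3 - <<'E'
from blk import *
p,d=shot('side'); m,K,D=cam('side')
def pj(P): return cv2.projectPoints(np.array(P,float).reshape(-1,3),np.array(m['rvec'],float),np.array(m['tvec'],float),K,D)[0].reshape(-1,2)
th=np.linspace(0,2*np.pi,24,endpoint=False)
circ=[L+.0175*(np.cos(t)*Y+np.sin(t)*Z) for t in th]
F=L-.15*X; bl=[F+a*Y+b*Z-c*X for c in (0,.023) for a in(-.028,.028) for b in (-.042,.042)]
q=pj(bl+circ); print(q[:8].round(1))
x0,y0=(q.min(0)-12).astype(int); x1,y1=(q.max(0)+12).astype(int); f=min(520/(x1-x0),560/(y1-y0)); 
a=cv2.resize(p[y0:y1,x0:x1],None,fx=f,fy=f,interpolation=cv2.INTER_CUBIC)
for k,pt in enumerate(q): cv2.circle(a,tuple(((pt-[x0,y0]+.5)*f).astype(int)),2,(0,0,255) if k<8 else (0,255,0),-1)
b=cv2.resize(p[285:360,310:385],(260,260)); c=cv2.resize(p[140:220,220:310],(260,230))
im=np.zeros((600,800,3),np.uint8); im[:a.shape[0],:a.shape[1]]=a; im[:260,535:795]=b; im[270:500,535:795]=c; cv2.imwrite('pics/c6.png',im)
E
```

```text
back [ 0.0115 -0.      0.0007] [ 1.      0.0014 -0.0028] 7674 0.0002977150291784615 top [ 0.0009 -0.     -0.0347] [-1.460e-02 -5.000e-04 -9.999e-01] 4370 0.000385716391264842
y ext [-0.02996621  0.02909851]
face in lens frame mm [-1.4926e+02 -1.0000e-01  5.5000e-01] rot err deg [-0.08 -0.18 -0.07] [ 0.001  0.002 -0.003  0.002  0.001  0.   ] 0.649512476604962 64.24069046974182 [-0.12133633 -0.05138508 -1.18218436]
t 14.07 shift [0.0032 0.0003 0.002 ] turn [-0.0014  0.0031 -0.0011] rows~ 0.0301407921151158
[[342.3 213.9]
 [341.2 190.2]
 [333.8 200.6]
 [332.4 177. ]
 [334.2 216.6]
 [332.7 192.9]
 [325.9 203.2]
 [324.2 179.6]]
```

View pics/c6.png

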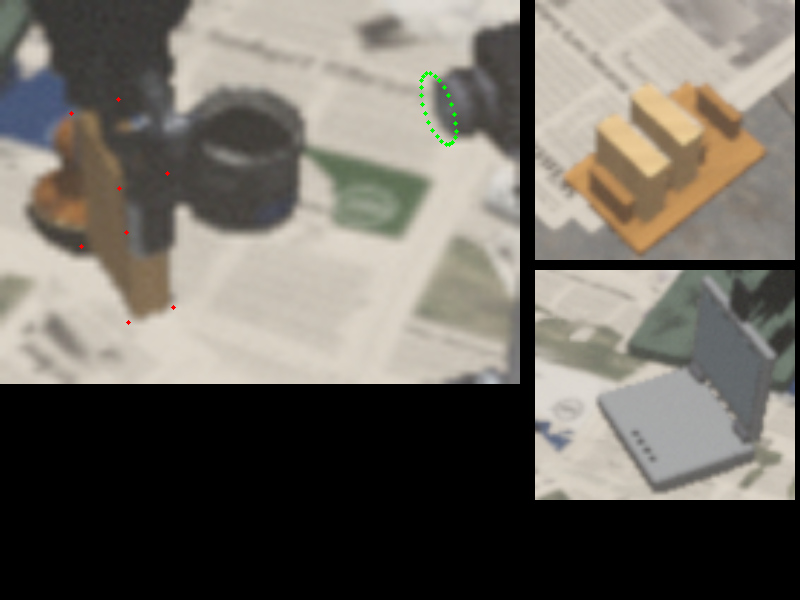

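The block, the two low blocks in the rack and the open screen all look right. The projected lens circle (438,108) sits left of the glass seen near (452,112), so I'll cross-check numerically with the other cameras.

Run:
```python
from blk import *
Ws=[];
for n in('side','top'):
    A=[];G=[]
    for _ in range(6):
        p,d=shot(n); A.append(cloud(n)); G.append(p.astype(float))
    W=np.nanmedian(A,0); g=np.mean(G,0).mean(2)
    m,K,D=cam(n); pj=lambda P: cv2.projectPoints(np.array(P,float).reshape(-1,3),np.array(m['rvec'],float),np.array(m['tvec'],float),K,D)[0].reshape(-1,2)
    Q=(W-L)@LR; k=(Q[...,0]>-.02)&(Q[...,0]<.05)&(abs(Q[...,1])<.05)&(abs(Q[...,2])<.06)
    print(n,'lens px',pj(L).round(1),'count',k.sum())
    v,u=np.where(k)
    if n=='side':
        c=pj(L)[0].round().astype(int)
        for r in range(c[1]-8,c[1]+9,2): print(r,c[0]-10,[int(t) for t in g[r,c[0]-10:c[0]+16]],[int(round(t*1000)) if np.isfinite(t) else None for t in Q[r,c[0]-6:c[0]+12,0]])
    # body front edge / lateral extents in lens frame
    q=Q[k]; h,e=np.histogram(q[:,0]*1000,np.arange(-20,52,3)); print(dict(zip(e[:-1].astype(int),h)))
    for lo,hi in((.0,.02),(.026,.05)):
        w=q[(q[:,0]>lo)&(q[:,0]<hi)]*1000
        if len(w)>5: print('slab',lo,len(w),np.percentile(w,[3,50,97],0).round(1).tolist())
    # block in lens frame
    P=Q+[.15,0,0]; k=(abs(P[...,0]+.0115)<.02)&(abs(P[...,1])<.04)&(abs(P[...,2])<.055); w=P[k]*1000
    print('block',len(w),np.percentile(w,[2,50,98],0).round(1).tolist())
```

```text
side lens px [[389.1 178.8]] count 395
171 379 [195, 195, 195, 193, 193, 193, 194, 195, 196, 195, 194, 193, 184, 177, 177, 174, 138, 88, 71, 66, 66, 69, 71, 74, 74, 74] [156, 157, 161, 165, 168, 172, 175, 179, 183, 185, 189, 193, 23, 23, 23, 23, 23, 25]
173 379 [187, 190, 195, 200, 201, 199, 198, 197, 195, 184, 173, 148, 115, 100, 85, 77, 82, 101, 103, 84, 70, 67, 69, 74, 74, 77] [147, 153, 157, 160, 163, 166, 172, 5, 6, 9, 11, 12, 15, 18, 21, 23, 23, 22]
175 379 [181, 168, 170, 174, 171, 173, 178, 185, 190, 153, 99, 94, 110, 121, 110, 93, 86, 86, 102, 112, 91, 68, 66, 69, 73, 72] [145, 149, 152, 155, 158, 0, 0, 1, 3, 5, 9, 10, 12, 15, 18, 20, 23, 22]
177 379 [194, 194, 194, 192, 191, 192, 185, 177, 182, 151, 103, 95, 96, 109, 115, 101, 81, 74, 76, 94, 89, 70, 68, 68, 71, 70] [140, 142, 145, 150, 153, 1, 0, 0, 1, 3, 6, 9, 11, 13, 16, 19, 21, 24]
179 379 [193, 193, 194, 194, 194, 195, 195, 194, 194, 159, 108, 97, 108, 101, 99, 99, 86, 73, 71, 79, 82, 74, 68, 76, 76, 71] [135, 137, 143, 144, 147, 0, 1, 0, 0, 1, 4, 7, 9, 12, 14, 18, 21, 23]
181 379 [193, 193, 193, 195, 196, 197, 195, 19
[... 1917 characters left out ...]
p.int64(29), np.int64(4): np.int64(13), np.int64(7): np.int64(11), np.int64(10): np.int64(14), np.int64(13): np.int64(13), np.int64(16): np.int64(9), np.int64(19): np.int64(12), np.int64(22): np.int64(30), np.int64(25): np.int64(22), np.int64(28): np.int64(16), np.int64(31): np.int64(11), np.int64(34): np.int64(16), np.int64(37): np.int64(13), np.int64(40): np.int64(17), np.int64(43): np.int64(14), np.int64(46): np.int64(14)}
slab 0.0 95 [[1.2, -11.5, -4.6], [8.7, 3.5, 13.4], [19.4, 18.4, 18.7]]
slab 0.026 121 [[26.5, -14.6, 2.6], [37.3, 4.1, 28.3], [49.0, 22.1, 30.1]]
block 5 [[-23.2, 25.7, -37.5], [-20.9, 29.3, -8.7], [-20.6, 39.0, 49.0]]<stdin>:7: RuntimeWarning: All-NaN slice encountered
```

All three cameras agree to within their calibration: the axial distance matches, and the lateral offsets straddle the wrist-camera value. I'll make a last sub-millimetre trim, settle, and hand in.

>>> jog_arm(
  rows=[
    [0,[0.003,0,0.002],[0,0,0]],
    [0,[0.003,0,0.002],[0,0,0]],
    [0,[0.003,0,0.002],[0,0,0]],
    [0,[0.003,0,0.002],[0,0,0]],
    [0,[0.003,0,0.002],[0,0,0]],
    [0,[0.003,0,0.002],[0,0,0]],
  ],
)

```text
time_s: 15.22
tool_pos: [0.5792, -0.0657, 0.257]
eef_rot: [0.264, 3.035, -0.016]
force: [-1.0, -0.1, -1.8]
width: 0.648
gripper_force: 64.2
```

```bash
python3 chk.py && python3 -c "
from workcell import manip
print(manip.finish_job())"
```

```text
back [0.0115 0.     0.0007] [ 1.      0.0014 -0.0027] 7662 0.0002952493022280351 top [ 0.0009 -0.0001 -0.0347] [-0.0141 -0.0021 -0.9999] 4493 0.00038753499624372286
y ext [-0.02999051  0.02907908]
face in lens frame mm [-1.4986e+02 -7.0000e-02 -5.0000e-02] rot err deg [ 0.   -0.19 -0.07] [-0.001  0.001  0.001  0.001 -0.001  0.   ] 0.6482112837561086 64.23867702484131 [-1.02336211 -0.06143889 -1.8336048 ]
t 15.27 shift [ 0.0004  0.0002 -0.0004] turn [ 0.0001  0.0031 -0.0011] rows~ 0.027749893495873406
the job is handed in; nothing more can be done
None
```

Job handed in at about 15.3 s: I raised the screen to about 100° and released it, and the arm holds the tall block square to the lens, 15 cm away and centred by my measurements (the cameras differ by a few mm sideways); both low blocks still stand in the rack.

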